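# Set the side-view camera to its ring in the mounting sleeve

### The arm

A 7-joint arm with a two-finger parallel gripper is mounted at the origin on the work surface. World frame = base frame: x ahead of the robot, y to its left, z up, the work surface at z = 0. Lengths are in mm, angles in rad, forces in N, time in s.
With the tool pointing down it reaches from about 400 to 875 mm from the base axis. Payload 4.4 kg.
Tool frame: the origin (TCP) lies midway between the tips of the shut fingers; the grasp point (between the pads) lies 19 mm behind it (ctrl.pinch_z is the distance from the TCP to the grasp point, in mm); z points along the fingers, y is the line along which they close (so a half turn about z gives the same grasp; the last joint's range is limited). The gripper opens to 85 mm and grips with 20 to 120 N. Pads are 22 mm wide; open, the fingers measure 114 mm over their backs; the gripper's body (76 mm by 85 mm) begins 54 mm behind the grasp point. The pads swing forward as they close: fully open they stand 13 mm farther back than shut.
Start: joints at [1.093, 0.628, 0.038, 1.517, -0.027, 0.996, -0.02], TCP at [260.197, -595.664, 231.313] pointing down, gripper open.
Joint ranges: [-3.06, 3.06], [-0.37, 2.12], [-1.25, 1.32], [0.18, 2.47], [-1.1, 4.24], [0.23, 1.98], [-2.94, 2.94]. Speed limits (rad/s): [2.57, 2.57, 3.14, 3.14, 3.14, 3.14, 3.14].

### API

Orientations are given as [roll, pitch, yaw] about the fixed x, y, z axes, in that order (R = Rz(yaw) Ry(pitch) Rx(roll)).
In Python, from cell import read_state, cams, order, ctrl gives the robot as it stands.
- The arm moves only by the tool move_arm, never from a script. Its argument "targets" is text: rows parted by semicolons, each of 7 numbers parted by spaces: the gripper's target within -1 to 1 (fully open at 1, half-way at 0, shut at -1), then the shift along the tool's x, y, z in cm, then the turn, a rotation vector about the tool's x, y, z in degrees. A call has 1 to 5 rows; each row shifts and turns the commanded pose from where the row before left it, along the tool's axes as they then stand; what a row does not reach is not made up. A row lasts 1/12 s, in which the tool goes at most 41.7 mm and 7.16 degrees, less where a joint would pass 70% of its speed; a pose out of reach is approached as far as the arm can. A call with a gripper value outside its range is refused whole. The fingers move at their own pace and stop on an object; the grip force is fixed at half the most. Time passes only in rows, so rows that do not move let the fingers close. It gives the time, the measured TCP pose, the force, the opening and the grip force at its end, in the units of the state.
- read_state(): the state, without advancing time (a new reading comes with each control period).
- cams.get_image(name): name is "side" or "top"; returns a dict with "color" (480x640x3 uint8, red, green, blue), "fovy" (degrees; the focal length in pixels is half the picture's height over the tangent of half this angle, whatever the lens; pixels are square), "cx", "cy" (the principal point, pixels), "rvec" (rotation vector, rad) and "tvec" (3), from world to camera coordinates, as OpenCV has them. Camera axes: x right, y down, z forward; pixel columns grow to the right and rows downward; lengths in mm; the calibration is good to about 2 mm. A picture is of the moment at which its call begins. There is no depth.
- order.finish_job(): hands the job in; it is judged then, once.
The state is a dict: "clock": time; "qpos": joint angles; "qd": joint speeds; "tau": joint torques, N m; "eef_pos": TCP position; "tool_rot": TCP orientation; "force": force on the tool from outside, world axes, zero at the start; "torque": the same for the moment, N m; "width": finger opening in mm; "gripper_force": force on a finger pad.
Only numpy, scipy, OpenCV 4.12 (cv2) and the standard library are available. Lean on these libraries where they do the work, as an engineer would, in place of code of your own. Each camera call takes 0.05 s, during which the arm holds its last target. There are 200 camera calls.

### The job

Get the side-view camera (square black block with a long metal lens barrel) out of the packed tray, where only the free end of its barrel can be reached, set it down on the bench and let go of it. Then take it again in a better way and slide its barrel into the horizontal mounting sleeve, against the drag inside, until the dark ring on the barrel is level with the sleeve's flared mouth, neither deeper nor shallower, and let go. Leave the two other units where they are in the tray, and do not disturb the jar or the screwdriver.

Things in the scene. Friction and masses are not known exactly. Their poses are not given: they have to be found in the camera images.
- camera: Side-view camera, 0.14 to 0.24 kg: black block 60 x 50 x 50 mm (x, y, z) with a smooth aluminium lens barrel, 24 mm diameter, 100 mm long, from the middle of its +x face. Origin at the block's centre; +x along the barrel, z up. Mass centre about 13 mm from the origin towards the barrel, so it rests steadily on a face of the block with the barrel level, its axis 25 mm above the bench.
- camera_ring (a point): Centre, on the barrel's axis, of the dark ring marked round the barrel (3 mm wide), 14 mm in front of the block (x = 44 mm from the camera's origin), 86 mm behind the tip. Axes as the camera's. At the right depth it coincides with sleeve_mouth, leaving a 14 mm gap between block and mouth.
- camera_tip (a point): Centre of the flat end of the barrel, 130 mm from the camera's origin along its +x; the last 3 mm are chamfered to 19 mm diameter. At the start only the last 55 mm of the barrel stand out in front of the tray and the neighbours, over bare bench, axis level and 37 mm above the bench.
- tray: Grey tray fixed to the bench. Origin under the middle of its floor, on the bench; +x out of the open front (floor edge at x = 55 mm); three lanes 50.5 mm apart in y, the camera in any one. Floor 110 x 162 mm, 12 mm thick; side walls 42 mm and back wall 57 mm high. The camera's block has neighbours or walls under 1 mm away on both sides and behind.
- module_a: Finned aluminium power module, a 105 x 50 x 50 mm block, 0.3 kg, in another lane of the tray, its top 62 mm above the bench. Origin at half its height and width, 30 mm from its rear end; +x to the front of the tray. Must stay in the tray.
- module_b: Plain cardboard carton, 105 x 50 x 50 mm, 0.25 kg, in the remaining lane. Origin and axes as module_a's. Must stay in the tray.
- sleeve: Mounting sleeve fixed to the bench: level aluminium tube 120 mm long, 35 mm outside, 27 mm bore, axis 90 mm above the bench, on a black foot 34 mm wide and a base plate 130 x 90 x 12 mm (x from -50 to +80 mm). Origin on the bench under the tube's middle; +x is the way the barrel slides in, z up. Nothing stops the barrel at the ring: pushed on, it goes about 14 mm too deep.
- sleeve_mouth (a point): Centre of the rim plane of the flared mouth, on the bore's axis, at x = -60 mm of the sleeve, 90 mm above the bench. Axes as the sleeve's. Flare: 39 mm inside, 47 mm outside at the rim, narrowing to the bore over 12 mm. A rubber drag disc 40 to 60 mm inside (varies) is pushed ahead by the tip; it resists with about 6 N, stays where left and does not follow back.
- jar: Bystander: upright amber jar with black cap, 48 mm diameter, 85 mm high. Origin at the centre of its underside.
- screwdriver: Bystander: screwdriver with black handle, 170 mm long, lying on the bench. Origin under its middle; x along its length.
Things that resemble listed ones, but are neither listed nor needed, are in the scene too. What is shaped like the camera but turquoise is not meant.

How it is judged:
By the outcome, as a careful person would: the job done as asked, in the order asked, and still so for the second after the job is handed in, with the robot touching nothing.
It also fails if it takes over 72 s, if anything falls off the work surface, if the arm or the gripper's body presses on something with over 40 N, if the wrist force passes 120 N, or if a joint passes its speed limit or range.

## Working session

There is one attempt and no reset: what is moved stays moved. The work goes in short steps, Python scripts to look and compute and a tool call to move; the robot and the scene stay as the last step left them, time stands still between calls to the robot, and variables do not carry over. Pictures are saved under pics/ and viewed, at most 10 in all, crops included, and the job is handed in when it is done.

Besides the shell and the picture viewer there is one more tool, called after "Request:" as name(argument=value, ...) on one line, values as JSON. move_arm: Moves the arm, as the interface text tells. Its arguments: {"type":"object","properties":{"targets":{"type":"string"}},"required":["targets"]}

```bash
ls; mkdir -p pics; cat > h.py <<'E'
import numpy as np, cv2
from scipy.spatial.transform import Rotation as Ro
from cell import read_state, cams, order, ctrl
def cam(n):
    i=cams.get_image(n); R=cv2.Rodrigues(np.array(i["rvec"],float))[0]; t=np.array(i["tvec"],float).ravel()
    f=240/np.tan(np.radians(i["fovy"])/2); i.update(R=R,t=t,f=f,C=-R.T@t); return i
def ray(i,u,v): d=i["R"].T@np.array([(u-i["cx"])/i["f"],(v-i["cy"])/i["f"],1]); return d/np.linalg.norm(d)
def onz(i,u,v,z): d=ray(i,u,v); return i["C"]+d*(z-i["C"][2])/d[2]
def proj(i,p): q=i["R"]@np.asarray(p,float)+i["t"]; return q[:2]/q[2]*i["f"]+[i["cx"],i["cy"]]
def tri(i,a,j,b):
    d,e=ray(i,*a),ray(j,*b); s=np.linalg.lstsq(np.c_[d,-e],j["C"]-i["C"],rcond=None)[0]
    p,q=i["C"]+d*s[0],j["C"]+e*s[1]; return (p+q)/2,np.linalg.norm(p-q)
def save(i,name): cv2.imwrite("pics/"+name,i["color"][:,:,::-1])
E
python3 - <<'E'
from h import *
for n in("top","side"):
    i=cam(n); save(i,n+"0.png"); print(n,i["C"],i["f"],i["cx"],i["cy"],i["R"][2])
s=read_state();print(s["clock"],s["eef_pos"],s["tool_rot"],s["width"],s["force"],ctrl.pinch_z)
E
```

```text
pics
top [ 456.65999969   45.11834255 1128.09314307] 539.2505904642552 327.6052114046277 241.14739470827294 [ 0.05246455 -0.02129595 -0.99839569]
side [403.48673903 815.51807711 988.42017878] 533.8388740213564 320.44042270349865 244.4697787904817 [ 0.07510793 -0.66218201 -0.74556944]
0.1 [ 259.9533874  -595.15231123  230.46574402] [-3.13988028e+00 -4.54626642e-06  4.11758027e-01] 85.944340868404 [-0.43633534  0.17589376 -0.19136502] 18.700000000000003
```

View pics/top0.png

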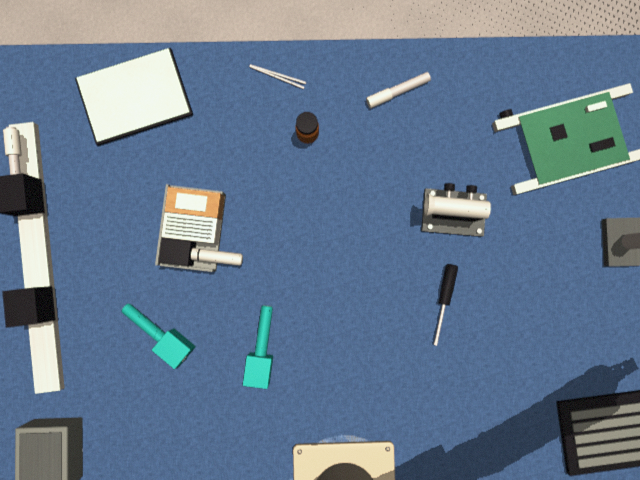

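View pics/side0.png

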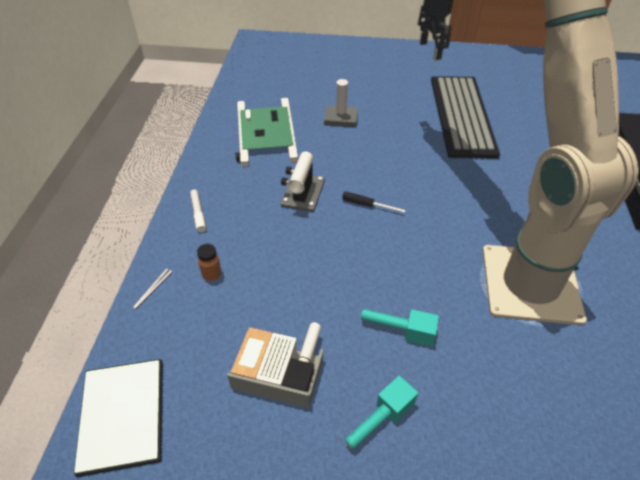

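```bash
python3 - <<'E'
import cv2, numpy as np
t=cv2.imread("pics/top0.png");s=cv2.imread("pics/side0.png")
c=lambda im,x,y:cv2.resize(im[y:y+75,x:x+100],(400,300),interpolation=cv2.INTER_CUBIC)
cv2.imwrite("pics/crop1.png",np.vstack([np.hstack([c(t,150,200),c(t,405,172)]),np.hstack([c(s,235,315),c(s,260,142)])]))
E
```

```text
(no output)
```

View pics/crop1.png

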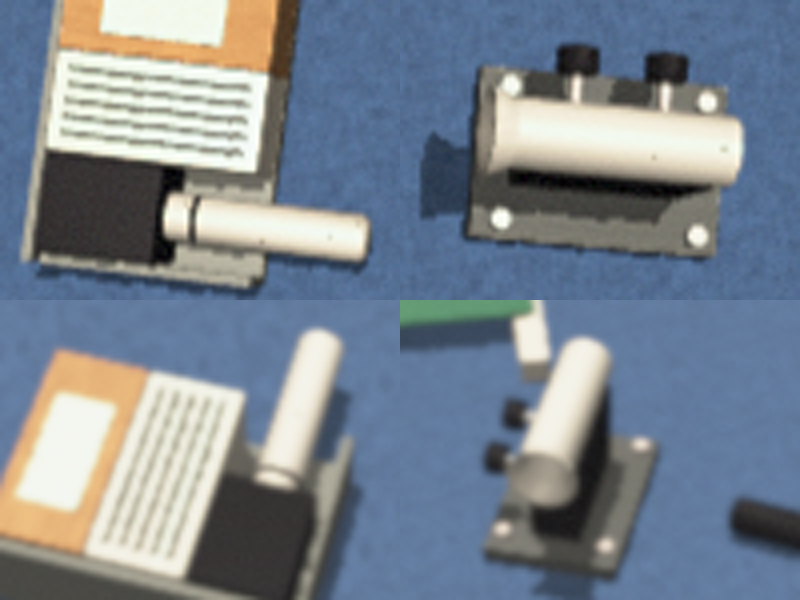

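```bash
python3 - <<'E'
from h import *
np.set_printoptions(precision=1,suppress=True)
T=cam("top");S=cam("side")
t1=lambda x,y:(150+x/4,200+y/4); t2=lambda x,y:(405+(x-400)/4,172+y/4)
s1=lambda x,y:(235+x/4,315+(y-300)/4); s2=lambda x,y:(260+(x-400)/4,142+(y-300)/4)
ring=onz(T,*t1(194,218),37); tip=onz(T,*t1(367,240),37)
print("ring tip",ring,tip,np.linalg.norm(tip-ring),np.degrees(np.arctan2(*(tip-ring)[[1,0]])))
bc=[onz(T,*t1(*p),62) for p in((42,153),(165,165),(153,264),(35,256))]
print("block",np.array(bc),np.mean(bc,0))
mod=[onz(T,*t1(*p),62) for p in((60,52),(268,75),(255,172),(48,150))]
print("module",np.array(mod),np.degrees(np.arctan2(*(mod[1]-mod[0])[[1,0]])))
print("tri ring",tri(T,t1(194,218),S,s1(279,480)),"tip top edge",tri(T,t1(366,240),S,s1(318,337)))
sc=np.array([onz(T,*t2(*p),14) for p in((512,85),(708,101),(502,218),(698,236))])
print("screws",sc,sc.mean(0),[np.degrees(np.arctan2(*(sc[b]-sc[a])[[1,0]])) for a,b in((0,1),(2,3))])
m=onz(T,*t2(487,128),90);r=onz(T,*t2(742,150),90)
print("mouth",m,r,np.linalg.norm(m-r),np.degrees(np.arctan2(*(r-m)[[1,0]])),tri(T,t2(489,128),S,s2(547,478)))
E
```

```text
ring tip [493.1 282.5  37. ] [480.  195.9  37. ] 87.64937088931775 -98.63390078465368
block [[526.1 351.2  62. ]
 [518.7 291.   62. ]
 [470.2 297.4  62. ]
 [475.5 355.   62. ]] [497.6 323.6  62. ]
module [[575.8 341.9  62. ]
 [562.1 239.9  62. ]
 [514.3 246.9  62. ]
 [527.5 348.2  62. ]] -97.6386442369569
tri ring (array([493.6, 282.6,  37.1]), np.float64(1.0112934742421893)) tip top edge (array([482.6, 196.5,  37.8]), np.float64(5.289438184939811))
screws [[ 610.2 -201.1   14. ]
 [ 599.5 -303.6   14. ]
 [ 540.7 -193.4   14. ]
 [ 529.  -295.6   14. ]] [ 569.9 -248.4   14. ] [np.float64(-95.91392989339711), np.float64(-96.55080551273238)]
mouth [ 579.  -171.4   90. ] [ 565.5 -295.5   90. ] 124.87776899496635 -96.19779361156836 (array([ 578. , -173.4,   85.3]), np.float64(3.0261119517646975))
```

Request:
move_arm(targets="1 3 -1.9 0.3 0 0 0; 1 3 -1.9 0.3 0 0 0; 1 3 -1.9 0.3 0 0 0; 1 3 -1.9 0.3 0 0 0; 1 3 -1.9 0.3 0 0 0")

```text
clock: 0.62
eef_pos: [360.2, -447.1, 216.1]
tool_rot: [-3.141, -0.0, 0.411]
force: [0.9, 0.3, 0.4]
width: 85.7
gripper_force: 0.0
```

Request:
move_arm(targets="1 3 -1.9 0.3 0 0 0; 1 3 -1.9 0.3 0 0 0; 1 3 -1.9 0.3 0 0 0; 1 3 -1.9 0.3 0 0 0; 1 3 -1.9 0.3 0 0 0")

```text
clock: 1.03
eef_pos: [459.8, -299.9, 201.2]
tool_rot: [3.142, -0.0, 0.412]
force: [-0.4, 0.5, 0.1]
width: 85.4
gripper_force: 0.0
```

Request:
move_arm(targets="1 3 -1.9 0.3 0 0 0; 1 3 -1.9 0.3 0 0 0; 1 3 -1.9 0.3 0 0 0; 1 3 -1.9 0.3 0 0 0; 1 3 -1.9 0.3 0 0 0")

```text
clock: 1.45
eef_pos: [559.2, -152.8, 186.1]
tool_rot: [-3.142, 0.0, 0.412]
force: [0.6, -0.9, 0.0]
width: 85.4
gripper_force: 0.0
```

Request:
move_arm(targets="1 0 0 0 0 0 -6.5; 1 0 0 0 0 0 -6.5; 1 0 0 0 0 0 -6.5; 1 0 0 0 0 0 -6.5; 1 0 0 0 0 0 -6.5")

```text
clock: 1.87
eef_pos: [558.4, -154.2, 186.1]
tool_rot: [-3.141, 0.0, 0.985]
force: [-0.4, 0.1, -0.6]
width: 85.5
gripper_force: 0.0
```

Request:
move_arm(targets="1 0 0 0 0 0 -6.5; 1 0 0 0 0 0 -6.5; 1 0 0 0 0 0 -6.5; 1 0 0 0 0 0 -6.5; 1 0 0 0 0 0 0")

```text
clock: 2.28
eef_pos: [558.3, -154.6, 186.1]
tool_rot: [-3.141, -0.0, 1.435]
force: [-0.9, -0.1, 0.8]
width: 85.5
gripper_force: 0.0
```

Request:
move_arm(targets="1 3.74 -1.24 0.7 0 0 0; 1 3.74 -1.24 0.7 0 0 0; 1 3.74 -1.24 0.7 0 0 0; 1 3.74 -1.24 0.7 0 0 0; 1 3.74 -1.24 0.7 0 0 0")

```text
clock: 2.7
eef_pos: [522.3, 40.8, 151.1]
tool_rot: [3.141, -0.0, 1.428]
force: [0.9, 0.9, 0.6]
width: 85.4
gripper_force: 0.0
```

Request:
move_arm(targets="1 3.74 -1.24 0.7 0 0 0; 1 3.74 -1.24 0.7 0 0 0; 1 3.74 -1.24 0.7 0 0 0; 1 3.74 -1.24 0.7 0 0 0; 1 3.74 -1.24 0.7 0 0 0")

```text
clock: 3.12
eef_pos: [486.6, 234.9, 116.0]
tool_rot: [3.141, 0.0, 1.429]
force: [0.1, 0.5, -0.6]
width: 85.4
gripper_force: 0.0
```

```bash
python3 - <<'E'
from h import *
T=cam("top");S=cam("side")
c=lambda im,x,y:cv2.resize(im["color"][y:y+75,x:x+100,::-1],(400,300),interpolation=cv2.INTER_CUBIC)
cv2.imwrite("pics/crop2.png",np.hstack([c(T,170,215),c(S,260,290)]))
s=read_state();print(s["eef_pos"],s["tool_rot"],s["qpos"])
E
```

```text
[484.21690284 242.4221753  115.69354129] [-3.13977491 -0.00532473  1.44152948] [-0.39022095  0.64075635 -0.18477532  1.92581611  0.18915745  0.58963401
 -0.82580444]
```

View pics/crop2.png

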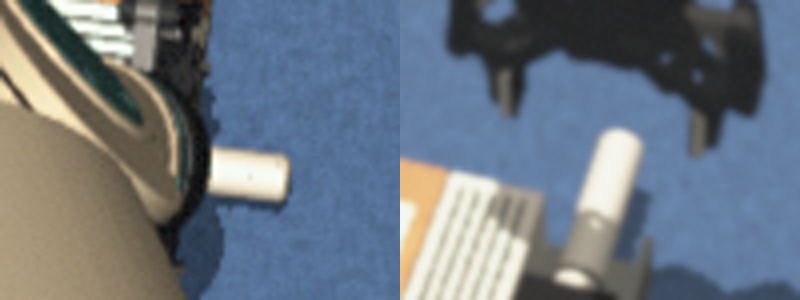

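Request:
move_arm(targets="1 0 0 0 0 0 0; 1 0 0 0 0 0 0")

```text
clock: 3.38
eef_pos: [487.2, 232.3, 116.2]
tool_rot: [3.142, 0.001, 1.431]
force: [0.2, -0.6, 0.2]
width: 85.3
gripper_force: 0.0
```

Request:
move_arm(targets="1 0 -0.05 2 0 0 0; 1 0 -0.05 2 0 0 0; 1 0 -0.05 2 0 0 0; 1 0 0 2 0 0 0; 1 0 0 1.8 0 0 0")

```text
clock: 3.8
eef_pos: [486.6, 230.7, 17.6]
tool_rot: [3.141, 0.001, 1.428]
force: [-1.1, 0.2, -0.9]
width: 85.2
gripper_force: 0.0
```

Request:
move_arm(targets="-1 0 0 0 0 0 0; -1 0 0 0 0 0 0; -1 0 0 0 0 0 0; -1 0 0 0 0 0 0; -1 0 0 0 0 0 0")

```text
clock: 4.22
eef_pos: [486.6, 233.4, 19.6]
tool_rot: [3.14, -0.001, 1.432]
force: [0.7, 0.7, 0.2]
width: 25.7
gripper_force: 0.0
```

Request:
move_arm(targets="-1 0 0 0 0 0 0; -1 0 0 0 0 0 0; -1 0 0 0 0 0 0; -1 0 0 0 0 0 0")

```text
clock: 4.55
eef_pos: [486.5, 233.2, 18.8]
tool_rot: [3.14, -0.0, 1.432]
force: [1.3, -1.5, 4.5]
width: 21.9
gripper_force: 58.8
```

Request:
move_arm(targets="-1 -0.3 0 -0.05 0 0 0; -1 -0.6 0 -0.1 0 0 0; -1 -0.8 0 -0.1 0 0 0; -1 -0.8 0 0 0 0 0; -1 -0.8 0 0 0 0 0")

```text
clock: 4.97
eef_pos: [481.1, 199.4, 20.7]
tool_rot: [3.142, 0.0, 1.432]
force: [2.2, 1.0, -2.1]
width: 22.1
gripper_force: 58.8
```

Request:
move_arm(targets="-1 -0.8 0 0 0 0 0; -1 -0.8 0 0 0 0 0; -1 -0.8 0 0 0 0 0; -1 -0.8 0 0 0 0 0; -1 0 0 0 0 0 0")

```text
clock: 5.38
eef_pos: [475.9, 165.8, 20.7]
tool_rot: [-3.14, 0.003, 1.43]
force: [1.4, -2.5, 0.1]
width: 21.6
gripper_force: 58.8
```

```bash
python3 - <<'E'
from h import *
T=cam("top");S=cam("side")
c=lambda im,x,y:cv2.resize(im["color"][y:y+75,x:x+100,::-1],(400,300),interpolation=cv2.INTER_CUBIC)
cv2.imwrite("pics/crop3.png",np.hstack([c(T,150,200),c(S,240,305)]))
E
```

```text
(no output)
```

View pics/crop3.png

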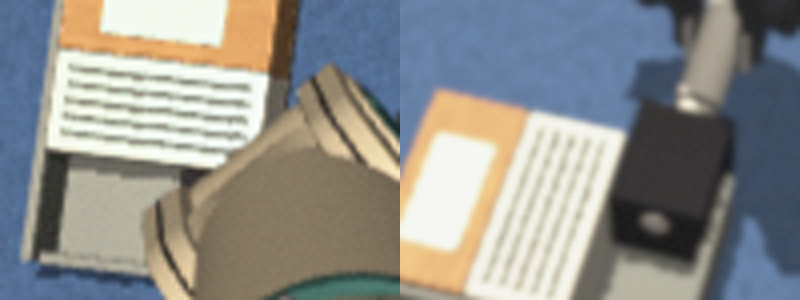

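Request:
move_arm(targets="-1 -0.8 0 0 0 0 0; -1 -0.9 0 0 0 0 0; -1 -0.9 0 0 0 0 0; -1 -0.9 0 0 0 0 0; -1 -0.9 0 0 0 0 0")

```text
clock: 5.9
eef_pos: [469.7, 124.0, 20.7]
tool_rot: [-3.14, 0.001, 1.433]
force: [-0.8, -0.2, -1.6]
width: 22.0
gripper_force: 58.7
```

Request:
move_arm(targets="-1 -0.9 0 0 0 0 0; -1 -0.9 0 0 0 0 0; -1 -0.9 0 0 0 0 0; -1 -0.9 0 0 0 0 0; -1 -0.9 0 0 0 0 0")

```text
clock: 6.32
eef_pos: [464.1, 79.8, 20.8]
tool_rot: [-3.141, 0.0, 1.433]
force: [-0.1, 0.6, -0.9]
width: 22.1
gripper_force: 58.7
```

Request:
move_arm(targets="-1 -0.9 1 0 0 0 0; -1 -0.8 1 0 0 0 0; -1 -0.5 1 0 0 0 0; -1 0 0.5 0 0 0 0; -1 0 0 0 0 0 0")

```text
clock: 6.73
eef_pos: [497.8, 53.8, 20.9]
tool_rot: [3.14, -0.001, 1.431]
force: [1.1, -0.1, -1.1]
width: 22.4
gripper_force: 58.8
```

```bash
python3 - <<'E'
from h import *
T=cam("top");S=cam("side")
c=lambda im,x,y:cv2.resize(im["color"][y:y+75,x:x+100,::-1],(400,300),interpolation=cv2.INTER_CUBIC)
cv2.imwrite("pics/crop4.png",np.hstack([c(T,190,205),c(S,280,260)]))
s=read_state();print(s["eef_pos"],s["force"],s["torque"],s["width"])
E
```

```text
[495.82222043  54.7145292   20.74097754] [ 0.59917643  0.12320922 -1.5379567 ] [-0.08335433  0.02479571  0.00146558] 22.11570457094212
```

View pics/crop4.png

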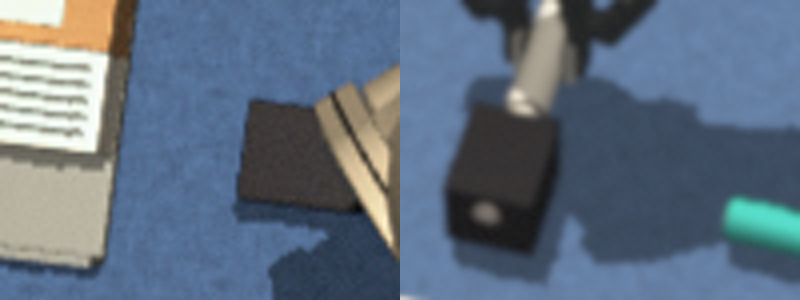

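Request:
move_arm(targets="-1 0 0 0.4 0 0 0; -1 0 0 0.4 0 0 0; -1 0 0 0.3 0 0 0; -1 0 0 0.2 0 0 0; -1 0 0 0 0 0 0")

```text
clock: 7.25
eef_pos: [495.5, 54.3, 7.4]
tool_rot: [-3.141, 0.001, 1.433]
force: [-1.5, -0.4, 2.0]
width: 21.7
gripper_force: 59.1
```

Request:
move_arm(targets="-1 0 0 0.1 0 0 0; -1 0 0 0 0 0 0; 0 0 0 0 0 0 0; 0 0 0 0 0 0 0; 1 0 0 0 0 0 0")

```text
clock: 7.67
eef_pos: [496.7, 54.4, 6.9]
tool_rot: [3.141, -0.001, 1.433]
force: [-0.2, 0.4, -0.1]
width: 53.3
gripper_force: 0.0
```

Request:
move_arm(targets="1 0 0 0 0 0 0; 1 0 0 0 0 0 0; 1 0 0 -1.5 0 0 0; 1 0 0 -2.5 0 0 0; 1 0 0 -3 0 0 0")

```text
clock: 8.08
eef_pos: [494.9, 54.1, 76.4]
tool_rot: [-3.138, 0.001, 1.433]
force: [0.9, 0.3, -0.3]
width: 85.3
gripper_force: 0.0
```

Request:
move_arm(targets="1 0 0 -3 0 0 0; 1 -3 3 0 0 0 0; 1 -3 3 0 0 0 0; 1 -3 3 0 0 0 0; 1 -3 3 0 0 0 0")

```text
clock: 8.5
eef_pos: [597.6, -80.5, 107.4]
tool_rot: [3.141, 0.0, 1.433]
force: [0.8, 0.6, -0.5]
width: 85.3
gripper_force: 0.0
```

Request:
move_arm(targets="1 -3 1 0 0 0 0; 1 -3 1 0 0 0 0; 1 -2 0 0 0 0 0; 1 0 0 0 0 0 0; 1 0 0 0 0 0 0")

```text
clock: 8.92
eef_pos: [604.8, -162.6, 106.4]
tool_rot: [-3.141, 0.0, 1.429]
force: [0.1, 1.0, 0.6]
width: 85.3
gripper_force: 0.0
```

```bash
python3 - <<'E'
from h import *
T=cam("top");S=cam("side");save(T,"t5.png");save(S,"s5.png")
print(proj(T,[513,145,25]),proj(S,[513,145,25]),proj(T,[495,15,25]),proj(S,[495,15,25]))
c=lambda im,x,y:cv2.resize(im["color"][y:y+75,x:x+100,::-1],(400,300),interpolation=cv2.INTER_CUBIC)
a=proj(T,[505,80,25]);b=proj(S,[505,80,25]);print(a-[50,37],b-[50,37])
cv2.imwrite("pics/crop5.png",np.hstack([c(T,*(a-[50,37]).astype(int)),c(S,*(b-[50,37]).astype(int))]))
s=read_state();print(s["eef_pos"],s["force"],s["width"])
E
```

```text
[267.27337881 243.34719328] [304.90021877 306.45407141] [331.0557676 250.6431217] [320.03152426 262.04081769]
[249.18038207 209.50987136] [262.2935417  246.42971906]
[ 605.42640566 -159.17605955  106.7713412 ] [0.13441061 0.41203413 0.80031837] 85.1957517119402
```

View pics/crop5.png

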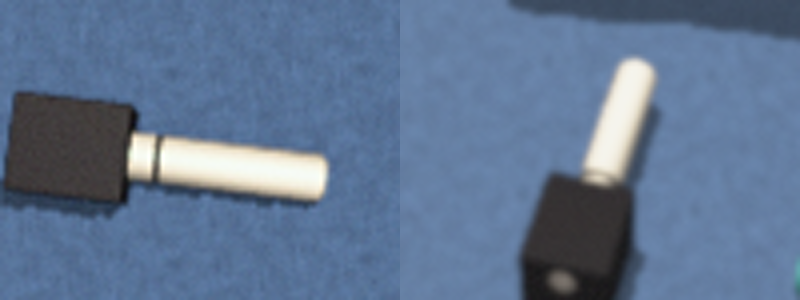

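Request:
move_arm(targets="1 0 0 -3 0 0 0; 1 0 0 -3 0 0 0; 1 0 0 0 0 0 0")

```text
clock: 9.27
eef_pos: [609.5, -158.5, 172.5]
tool_rot: [3.132, -0.001, 1.436]
force: [1.8, -0.3, 0.7]
width: 85.5
gripper_force: 0.0
```

```bash
python3 - <<'E'
from h import *
np.set_printoptions(precision=1,suppress=True)
T=cam("top");S=cam("side")
t=lambda x,y:(249+x/4,209+y/4); s=lambda x,y:(262+(x-400)/4,246+y/4)
ring=onz(T,*t(157,158),25); tip=onz(T,*t(327,177),25)
ang=lambda v:np.degrees(np.arctan2(v[1],v[0]))
print(ring,tip,np.linalg.norm(tip-ring),ang(tip-ring))
b=np.array([onz(T,*t(*p),50) for p in((15,92),(135,106),(126,203),(6,189))])
print(b,b.mean(0),ang(b[1]-b[0]),ang(b[2]-b[3]),ang(b[3]-b[0])+0)
print(tri(T,t(157,158),S,s(599,182)))
d=(tip-ring)/np.linalg.norm(tip-ring);print("origin",ring-44*d,tip-130*d)
q=read_state();print(q["eef_pos"],q["tool_rot"],q["force"])
E
```

```text
[501.5 102.4  25. ] [489.7  15.8  25. ] 87.4475360335327 -97.73860523187459
[[535.1 171.3  50. ]
 [526.7 111.6  50. ]
 [478.3 117.   50. ]
 [486.8 176.6  50. ]] [506.7 144.1  50. ] -97.99819306036267 -98.03383051247447 173.7457510628226
(array([502.4, 102.5,  24.7]), np.float64(1.8747759631065468))
origin [507.4 146.   25. ] [507.2 144.6  25. ]
[ 606.6 -158.8  168.4] [ 3.1 -0.   1.4] [0.4 0.2 0.3]
```

Request:
move_arm(targets="1 3.5 -1.75 0 0 0 0; 1 3.5 -1.75 0 0 0 0; 1 3.5 -1.75 0 0 0 0; 1 3.5 -1.75 0 0 0 0; 1 3.5 -1.75 0 0 0 0")

```text
clock: 9.78
eef_pos: [540.8, 27.1, 165.9]
tool_rot: [-3.139, -0.0, 1.434]
force: [0.0, 1.1, -0.0]
width: 85.3
gripper_force: 0.0
```

Request:
move_arm(targets="1 3.5 -1.75 0 0 0 0; 1 3.5 -1.75 0 0 0 0; 1 3.5 -1.75 2 0 0 0; 1 0 0 3 0 0 0; 1 0 0 2 0 0 0")

```text
clock: 10.2
eef_pos: [503.2, 138.1, 96.0]
tool_rot: [-3.139, -0.001, 1.441]
force: [-0.5, -0.9, -0.1]
width: 85.2
gripper_force: 0.0
```

Request:
move_arm(targets="1 0 0 0 0 0 0; 1 0 0 0 0 0 0; 1 0 0 0 0 0 0")

```text
clock: 10.45
eef_pos: [506.1, 134.2, 98.3]
tool_rot: [3.141, -0.0, 1.433]
force: [-0.3, -0.1, 0.2]
width: 85.2
gripper_force: 0.0
```

Request:
move_arm(targets="1 0 0 2.5 0 0 0; 1 0 0 2.5 0 0 0; 1 0 0 2 0 0 0; 1 0 0 1.5 0 0 0; 1 0 0 0.8 0 0 0")

```text
clock: 10.87
eef_pos: [506.3, 133.5, 4.5]
tool_rot: [3.141, -0.0, 1.432]
force: [-0.1, -0.2, 0.4]
width: 85.6
gripper_force: 0.0
```

Request:
move_arm(targets="-1 0 0 0 0 0 0; -1 0 0 0 0 0 0; -1 0 0 0 0 0 0; -1 0 0 0 0 0 0; -1 0 0 0 0 0 0")

```text
clock: 11.28
eef_pos: [507.0, 134.2, 6.3]
tool_rot: [3.139, -0.001, 1.432]
force: [0.3, -0.4, 7.4]
width: 49.3
gripper_force: 62.7
```

Request:
move_arm(targets="-1 0 0 0 0 0 0; -1 0 0 0 0 0 0; -1 0 0 0 0 0 0")

```text
clock: 11.53
eef_pos: [507.0, 134.2, 6.3]
tool_rot: [3.139, -0.001, 1.433]
force: [-0.4, -0.7, 7.0]
width: 49.3
gripper_force: 62.7
```

Request:
move_arm(targets="-1 0 0 -0.6 0 0 0; -1 0 0 -1.2 0 0 0; -1 0 0 -1.6 0 0 0; -1 0 0 -1.6 0 0 0; -1 0 0 -1.6 0 0 -1.7")

```text
clock: 11.95
eef_pos: [505.7, 133.8, 72.0]
tool_rot: [-3.142, 0.0, 1.463]
force: [0.3, 1.1, -1.2]
width: 49.1
gripper_force: 62.3
```

Request:
move_arm(targets="-1 -1.5 1.2 0 0 0 0; -1 -1.5 1.2 0 0 0 0; -1 -1.5 1.2 0 0 0 0; -1 -1.5 1.2 0 0 0 0; -1 -1.5 1.2 0 0 0 0")

```text
clock: 12.37
eef_pos: [557.8, 51.8, 71.5]
tool_rot: [3.141, 0.0, 1.462]
force: [-0.3, 0.6, -2.6]
width: 49.4
gripper_force: 62.4
```

Request:
move_arm(targets="-1 -1.5 1.2 0 0 0 0; -1 -1.5 1.2 0 0 0 0; -1 -1.5 1.2 0 0 0 0; -1 -1 0.8 0 0 0 0; -1 0 0 0 0 0 0")

```text
clock: 12.78
eef_pos: [596.7, -10.6, 71.1]
tool_rot: [3.14, 0.002, 1.458]
force: [0.8, -1.0, -1.2]
width: 49.9
gripper_force: 62.4
```

Request:
move_arm(targets="-1 0 0 0 0 0 0; -1 0 0 0 0 0 0; -1 0 0 0 0 0 0")

```text
clock: 13.03
eef_pos: [594.5, -4.7, 71.0]
tool_rot: [-3.141, -0.001, 1.465]
force: [0.2, -0.5, -1.2]
width: 49.6
gripper_force: 62.4
```

```bash
python3 - <<'E'
from h import *
T=cam("top");S=cam("side");save(T,"t6.png");save(S,"s6.png")
c=lambda im,x,y:cv2.resize(im["color"][y:y+75,x:x+100,::-1],(400,300),interpolation=cv2.INTER_CUBIC)
p=[583,-140,90]
a=(proj(T,p)-[50,37]).astype(int);b=(proj(S,p)-[50,42]).astype(int);print(a,b)
cv2.imwrite("pics/crop6.png",np.hstack([c(T,*a),c(S,*b)]))
s=read_state();print(s["eef_pos"],s["tool_rot"],s["force"],s["torque"],s["width"])
E
```

```text
[360 165] [242 151]
[594.76936356  -5.14254849  70.97925535] [-3.14115582e+00 -5.07415594e-04  1.46449392e+00] [ 0.19986475  0.10350183 -1.58295083] [-0.06315295  0.01685635  0.05535044] 49.457846395046346
```

View pics/crop6.png

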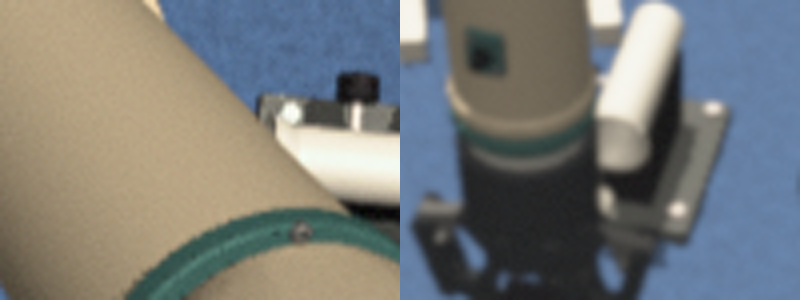

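Request:
move_arm(targets="-1 -0.8 0.1 0 0 0 0; -1 -0.8 0.1 0 0 0 0; -1 -0.8 0 0 0 0 0; -1 -0.8 0 0 0 0 0; -1 -0.8 0 0 0 0 0")

```text
clock: 13.55
eef_pos: [592.7, -48.2, 70.8]
tool_rot: [-3.141, 0.001, 1.461]
force: [-0.2, -0.5, -2.3]
width: 49.7
gripper_force: 62.4
```

Request:
move_arm(targets="-1 -0.5 0 0 0 0 0; -1 -0.5 0 0 0 0 0; -1 -0.5 0 0 0 0 0; -1 -0.5 0 0 0 0 0; -1 0 0 0 0 0 0")

```text
clock: 13.97
eef_pos: [590.5, -68.0, 70.8]
tool_rot: [-3.141, 0.001, 1.461]
force: [0.1, 1.0, -1.1]
width: 49.8
gripper_force: 62.4
```

Request:
move_arm(targets="-1 -0.4 0 0 0 0 0; -1 -0.4 0 0 0 0 0; -1 -0.4 0 0 0 0 0; -1 -0.4 0 0 0 0 0; -1 0 0 0 0 0 0")

```text
clock: 14.38
eef_pos: [588.9, -83.8, 70.8]
tool_rot: [-3.141, 0.001, 1.461]
force: [0.2, 0.5, -3.2]
width: 49.5
gripper_force: 62.4
```

```bash
python3 - <<'E'
from h import *
s=read_state();print(s["eef_pos"],s["force"],s["torque"])
E
```

```text
[588.85083441 -83.79741739  70.80264023] [ 0.19272635  0.4634837  -3.19176337] [-0.03391048  0.01380572  0.04964471]
```

Request:
move_arm(targets="-1 -0.4 0 0.05 0 0 0; -1 -0.4 0 0 0 0 0; -1 -0.4 0 0 0 0 0; -1 -0.4 0 0 0 0 0; -1 0 0 0 0 0 0")

```text
clock: 14.8
eef_pos: [587.1, -99.8, 70.3]
tool_rot: [-3.141, 0.001, 1.461]
force: [-0.1, -1.0, -1.7]
width: 49.4
gripper_force: 62.4
```

Request:
move_arm(targets="-1 -0.4 0 0 0 0 0; -1 -0.4 0 0 0 0 0; -1 -0.4 0 0 0 0 0; -1 -0.4 0 0 0 0 0; -1 0 0 0 0 0 0")

```text
clock: 15.22
eef_pos: [585.8, -112.6, 70.5]
tool_rot: [3.141, -0.002, 1.463]
force: [-0.3, 4.8, -0.8]
width: 49.7
gripper_force: 62.4
```

Request:
move_arm(targets="-1 -0.4 0 0 0 0 0; -1 -0.4 0 0 0 0 0; -1 -0.4 0 0 0 0 0; -1 -0.4 0 0 0 0 0; -1 0 0 0 0 0 0")

```text
clock: 15.63
eef_pos: [584.0, -129.0, 70.5]
tool_rot: [3.141, -0.002, 1.463]
force: [-0.5, 4.1, -1.5]
width: 49.5
gripper_force: 62.3
```

Request:
move_arm(targets="-1 -0.3 0 0 0 0 0; -1 -0.3 0 0 0 0 0; -1 0 0 0 0 0 0; -1 0 0 0 0 0 0")

```text
clock: 15.97
eef_pos: [583.3, -134.9, 70.4]
tool_rot: [3.141, -0.001, 1.463]
force: [-0.1, 3.9, -1.1]
width: 49.2
gripper_force: 62.3
```

Request:
move_arm(targets="-1 0 0 0.08 0 0 0; -1 0 0 0 0 0 0; 1 0 0 0 0 0 0; 1 0 0 0 0 0 0; 1 0 0 0 0 0 0")

```text
clock: 16.38
eef_pos: [583.2, -137.6, 69.7]
tool_rot: [3.141, 0.002, 1.461]
force: [-0.3, -0.7, 0.9]
width: 83.1
gripper_force: 0.0
```

Request:
move_arm(targets="1 0 0 0 0 0 0; 1 0 0 0 0 0 0; 1 0 0 -1.5 0 0 0; 1 0 0 -3 0 0 0; 1 0 0 -3 0 0 0")

```text
clock: 16.8
eef_pos: [582.1, -136.1, 144.4]
tool_rot: [-3.139, -0.0, 1.462]
force: [0.8, -0.0, -0.2]
width: 86.0
gripper_force: 0.0
```

Request:
move_arm(targets="1 0 0 -3 0 0 0; 1 4 0 0 0 0 0; 1 4 0 0 0 0 0; 1 4 0 0 0 0 0; 1 4 0 0 0 0 0")

```text
clock: 17.22
eef_pos: [600.7, 24.0, 175.0]
tool_rot: [3.141, 0.0, 1.461]
force: [0.6, 0.2, 0.2]
width: 85.0
gripper_force: 0.0
```

Request:
move_arm(targets="1 4 0 0 0 0 0; 1 4 0 0 0 0 0; 1 3 0 0 0 0 0; 1 2 0 0 0 0 0; 1 0 0 0 0 0 0")

```text
clock: 17.63
eef_pos: [614.0, 159.8, 174.9]
tool_rot: [3.141, -0.005, 1.47]
force: [-0.4, 1.7, -0.1]
width: 85.2
gripper_force: 0.0
```

```bash
python3 - <<'E'
from h import *
T=cam("top");S=cam("side");save(T,"t7.png");save(S,"s7.png")
c=lambda im,x,y:cv2.resize(im["color"][y:y+50,x:x+66,::-1],(528,400),interpolation=cv2.INTER_CUBIC)
p=[581,-155,90]
a=(proj(T,p)-[33,25]).astype(int);b=(proj(S,p)-[33,25]).astype(int);print(a,b)
im=np.hstack([c(T,*a)[:,:400],c(S,*b)[:,64:464]])
cv2.imwrite("pics/crop7.png",im)
s=read_state();print(s["eef_pos"],s["force"])
E
```

```text
[385 178] [260 164]
[614.30869869 152.92161167 174.37836397] [-0.26560504 -0.81817245  0.28792257]
```

View pics/crop7.png

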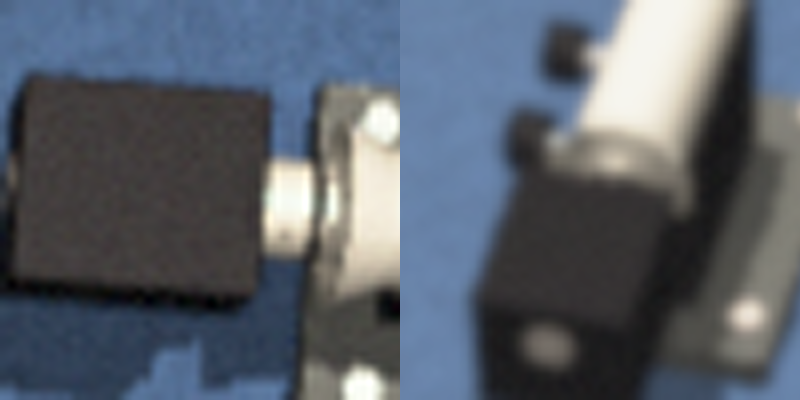

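```bash
python3 - <<'E'
from h import *
np.set_printoptions(precision=1,suppress=True)
T=cam("top")
g=T["color"].astype(int)
for r in range(199,211): print(r,g[r,414:434].sum(1)//3)
t=lambda x,y:(385+x/8,178+y/8)
b=np.array([onz(T,*t(*p),114) for p in((28,76),(270,92),(256,300),(12,284))]);print(b,b.mean(0))
d=np.array([-.108,-.994,0]);m=np.array([578.2,-173.2,90])
print("front face dist to mouth",[(m-x)@d for x in b], "want 14 for fronts")
for k in(-8,-6,-4,-2,0,2): print(k,"ring top px",proj(T,m+d*k+[0,0,12]),"rim top/sides",proj(T,m+[0,0,23.5]),proj(T,m+[19.5,2,0]),proj(T,m-[19.5,2,0])) if k in(-4,0) else 0
E
```

```text
199 [ 58  56  57  62 127 217 224 221 221 215 103 114 179 134 129 216 234 231
 229 225]
200 [ 55  60  57  65 140 232 235 234 234 232 116  93 177 139 138 216 234 233
 232 228]
201 [ 59  57  55  71 165 238 241 239 241 241 127 105 231 168 136 217 234 233
 231 231]
202 [ 59  61  52  79 195 246 246 244 245 246 124 107 241 171 133 218 232 235
 234 233]
203 [ 60  61  56  77 202 244 245 244 247 248 128 121 244 183 141 224 235 235
 233 234]
204 [ 66  55  54  81 211 239 242 242 244 239 117 137 242 181 149 228 235 234
 231 231]
205 [ 64  62  54  85 222 234 232 232 235 202  97 158 217 166 152 223 230 230
 230 232]
206 [ 61  62  57  77 203 215 201 214 221 184  93 163 155 140 154 220 227 227
 228 230]
207 [ 62  60  58  72 176 186 160 178 192 144  76 145 134 129 147 217 225 223
 226 226]
208 [ 57  62  61  72 144 155 155 160 163  92  57 114 119 122 165 210 215 216
 216 216]
209 [ 60  63  61  58 107 116 121 125 122  63  52 100 105 110 184 204 208 205
 207 207]
210 [ 63  63  61  41  69  72  77  77  69  34  65 104 102 104 181 198 197 194
 195 192]
[[ 609.2  -94.6  114. ]
 [ 604.1 -152.   114. ]
 [ 554.6 -147.1  114. ]
 [ 559.7  -89.3  114. ]] [ 581.9 -120.7  114. ]
front face dist to mouth [np.float64(81.51320506878156), np.float64(23.8335493235397), np.float64(23.439792784058174), np.float64(81.44033958621206)] want 14 for fronts
-4 ring top px [426.9 203.4] rim top/sides [430.3 202.9] [426.3 194.4] [429.1 214.3]
0 ring top px [429.  203.6] rim top/sides [430.3 202.9] [426.3 194.4] [429.1 214.3]
```

Request:
move_arm(targets="1 -4 0 0 0 0 0; 1 -4 0 0 0 0 0; 1 -4 0 0 0 0 0; 1 -4 0 0 0 0 0; 1 -4 0 0 0 0 0")

```text
clock: 18.2
eef_pos: [591.9, -51.0, 174.6]
tool_rot: [-3.141, 0.002, 1.459]
force: [1.3, -0.7, -0.3]
width: 85.7
gripper_force: 0.0
```

Request:
move_arm(targets="1 -4 0 0 0 0 0; 1 -3 0 0 0 0 0; 1 -1 0 0 0 0 0; 1 0 0 0 0 0 0; 1 0 0 0 0 0 0")

```text
clock: 18.62
eef_pos: [583.8, -127.0, 174.6]
tool_rot: [-3.142, -0.0, 1.46]
force: [-0.4, 0.3, -0.3]
width: 85.8
gripper_force: 0.0
```

Request:
move_arm(targets="1 0 0 0 0 0 0")

```text
clock: 18.7
eef_pos: [584.4, -124.3, 174.8]
tool_rot: [3.141, -0.001, 1.464]
force: [0.8, 0.5, -0.2]
width: 85.6
gripper_force: 0.0
```

Request:
move_arm(targets="1 0 0 3 0 0 0; 1 0 0 3 0 0 0; 1 0 0 2.5 0 0 0; 1 0 0 1.5 0 0 0; 1 0 0 0.5 0 0 0")

```text
clock: 19.12
eef_pos: [582.8, -123.1, 67.0]
tool_rot: [-3.137, -0.001, 1.466]
force: [1.0, 0.2, 0.4]
width: 85.1
gripper_force: 0.0
```

Request:
move_arm(targets="-1 0 0 0 0 0 0; -1 0 0 0 0 0 0; -1 0 0 0 0 0 0; -1 0 0 0 0 0 0; -1 0 0 0 0 0 0")

```text
clock: 19.53
eef_pos: [585.2, -125.3, 71.0]
tool_rot: [3.139, -0.001, 1.463]
force: [-1.2, 2.4, 4.8]
width: 49.3
gripper_force: 62.8
```

Request:
move_arm(targets="-1 0 0 0 0 0 0; -1 0 0 0 0 0 0; -1 0 0 0 0 0 0")

```text
clock: 19.78
eef_pos: [585.2, -125.3, 70.9]
tool_rot: [3.139, -0.001, 1.463]
force: [-0.6, 2.3, 6.8]
width: 49.2
gripper_force: 63.0
```

Request:
move_arm(targets="-1 -0.2 0 0 0 0 0; -1 -0.2 0 0 0 0 0; -1 -0.2 0 0 0 0 0; -1 0 0 0 0 0 0; -1 0 0 0 0 0 0")

```text
clock: 20.2
eef_pos: [585.0, -126.1, 71.2]
tool_rot: [3.139, -0.007, 1.465]
force: [-2.0, 11.5, 8.5]
width: 49.5
gripper_force: 63.8
```

Request:
move_arm(targets="-1 0 0 -0.1 0 0 0; -1 0 0 -0.1 0 0 0; -1 0 0 0 0 0 0")

```text
clock: 20.45
eef_pos: [584.6, -128.2, 71.9]
tool_rot: [3.14, -0.005, 1.465]
force: [0.6, 6.2, -2.0]
width: 49.5
gripper_force: 62.4
```

Request:
move_arm(targets="-1 -0.1 0 0 0 0 0; -1 0 0 0 0 0 0; -1 0 0 0 0 0 0")

```text
clock: 20.7
eef_pos: [584.6, -129.3, 71.9]
tool_rot: [3.14, -0.005, 1.465]
force: [1.2, 6.8, -0.5]
width: 49.4
gripper_force: 62.7
```

Request:
move_arm(targets="-1 -0.1 0 0 0 0 0; -1 0 0 0 0 0 0; -1 0 0 0 0 0 0")

```text
clock: 20.95
eef_pos: [584.4, -130.1, 71.9]
tool_rot: [3.14, -0.005, 1.465]
force: [1.1, 7.7, -0.5]
width: 49.6
gripper_force: 62.7
```

Request:
move_arm(targets="0.6 0 0 0 0 0 0; 0.6 0 0 0 0 0 0; 1 0 0 0 0 0 0; 1 0 0 0 0 0 0; 1 0 0 0 0 0 0")

```text
clock: 21.37
eef_pos: [583.4, -134.8, 71.7]
tool_rot: [3.141, 0.001, 1.462]
force: [-1.4, -0.5, -0.2]
width: 85.0
gripper_force: 0.0
```

Request:
move_arm(targets="1 0 0 -1.5 0 0 0; 1 0 0 -3 0 0 0; 1 0 0 -3 0 0 0; 1 0 0 -3 0 0 0; 1 3 0 0 0 0 0")

```text
clock: 21.78
eef_pos: [589.5, -112.5, 181.9]
tool_rot: [3.132, 0.006, 1.452]
force: [1.4, -0.9, -0.6]
width: 85.5
gripper_force: 0.0
```

Request:
move_arm(targets="1 4 0 0 0 0 0; 1 4 0 0 0 0 0; 1 4 0 0 0 0 0; 1 4 0 0 0 0 0; 1 3 0 0 0 0 0")

```text
clock: 22.2
eef_pos: [607.2, 88.8, 177.0]
tool_rot: [3.141, -0.002, 1.465]
force: [0.6, 0.3, -0.3]
width: 85.8
gripper_force: 0.0
```

Request:
move_arm(targets="1 1 0 0 0 0 0; 1 0 0 0 0 0 0; 1 0 0 0 0 0 0")

```text
clock: 22.45
eef_pos: [608.2, 93.7, 176.4]
tool_rot: [-3.141, 0.002, 1.463]
force: [-0.9, -0.7, -0.0]
width: 85.2
gripper_force: 0.0
```

```bash
python3 - <<'E'
from h import *
np.set_printoptions(precision=1,suppress=True,linewidth=150)
T=cam("top");S=cam("side");save(T,"t8.png");save(S,"s8.png")
g=np.mean([cam("top")["color"].astype(float) for _ in range(3)],0).mean(2)
for r in range(198,212,1): print(r,g[r,414:434].astype(int))
c=lambda im,x,y:cv2.resize(im["color"][y:y+50,x:x+50,::-1],(400,400),interpolation=cv2.INTER_CUBIC)
p=[580,-160,90]
a=(proj(T,p)-[25,25]).astype(int);b=(proj(S,p)-[25,25]).astype(int);print(a,b)
cv2.imwrite("pics/crop8.png",np.hstack([c(T,*a),c(S,*b)]))
print(read_state()["eef_pos"])
E
```

```text
198 [ 57  57  58  58  57  55  62 135 174 161 153 153 100  74 109 212 231 228 223 217]
199 [ 61  61  59  57  59  54  72 190 220 220 218 215 128  52 105 215 234 232 227 225]
200 [ 58  58  59  58  56  50  88 229 235 233 233 231 157  62 108 216 232 232 229 228]
201 [ 61  60  59  58  55  53 100 239 241 239 240 240 188  76 105 216 231 232 232 230]
202 [ 60  59  59  60  58  57 114 244 245 243 244 246 175  66  96 217 233 233 233 233]
203 [ 58  60  59  58  59  60 116 245 246 244 246 249 183  73 118 224 235 233 234 233]
204 [ 59  59  58  59  56  56 108 238 242 240 243 245 168  71 139 229 233 232 231 231]
205 [ 60  58  59  59  58  60 110 225 231 231 234 236 131  59 142 224 228 228 229 229]
206 [ 59  60  60  61  55  62 117 204 203 215 220 220 105  59 147 222 226 227 228 228]
207 [ 60  58  59  60  56  63 110 174 157 187 196 178  79  61 145 218 223 224 224 225]
208 [ 60  60  57  60  55  62 110 148 154 161 161 112  43  80 160 212 215 214 215 215]
209 [ 61  62  58  60  60  56  83 112 120 120 125  81  37  91 184 204 204 205 205 204]
210 [ 61  59  60  59  60  52  60  71  72  70  92  85  76 100 180 195 194 194 192 193]
211 [ 59  62  60  60  60  54  64  67  56  48  91 120 114 121 176 183 181 181 181 170]
[395 178] [269 163]
[608.4  92.1 176.5]
```

View pics/crop8.png

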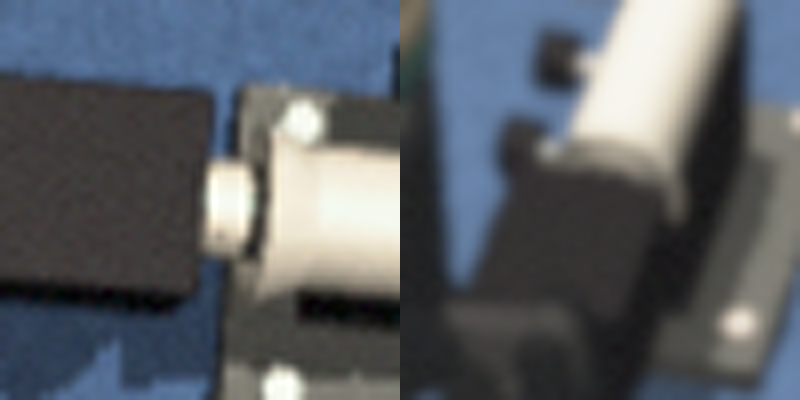

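```bash
python3 - <<'E'
from h import *
np.set_printoptions(precision=1,suppress=True,linewidth=170)
T=cam("top"); g=T["color"].astype(int).mean(2)
for r in (206,208,210): print(r,g[r,482:496].astype(int))
d=np.array([-.108,-.994,0]);n=np.array([.994,-.108,0])
for my in(-170,-173):
    m=np.array([578.2+.1087*(my+173.2),my,90])
    print(my,"rear top",proj(T,m+d*120+[0,0,17.5]),"rim top",proj(T,m+[0,0,23.5]),"sides",proj(T,m+n*23.5),proj(T,m-n*23.5),"ring",proj(T,m+[0,0,11]),"blockfront",proj(T,m-d*14+[0,0,24]))
print("ring y",onz(T,426.85,203.5,101),"front",onz(T,420.7,203.5,114),"rim",onz(T,428.5,203,113.5))
for r in range(190,222): print(r,g[r,418:436].astype(int))
E
```

```text
206 [240 237 239 237 237 237 237 238 191 124 109 110 110 109]
208 [244 244 243 230 228 242 244 246 202 128 110 114 115 115]
210 [238 239 238 238 237 239 240 242 190 129 112 111 110 111]
-170 rear top [490.2 208.5] rim top [428.6 202.7] sides [427.  192.2] [425.2 216.2] ring [427.2 203.5] blockfront [421.3 202.1]
-173 rear top [491.8 208.6] rim top [430.1 202.9] sides [428.5 192.4] [426.7 216.4] ring [428.8 203.7] blockfront [422.9 202.2]
ring y [ 578.6 -169.3  101. ] front [ 577.3 -154.9  114. ] rim [ 578.  -169.9  113.5]
190 [ 58  62  54  65 111 115  64  85 119 126 121 124 124 155 172 172 135 122]
191 [ 54  57  56  58 107 105  62  99 122 119 124 112 133 213 230 231 176 128]
192 [ 55  56  58  59 107  96  63 124 127 122 124 117 167 241 244 245 226 148]
193 [ 61  60  60  63 103  75  53 124 124 105 121 149 202 243 245 246 240 156]
194 [ 57  56  54  67 105  64  49 129 113  86 112 197 203 231 239 244 221 142]
195 [ 57  57  59  72 100  66  50 123 107  95  97 197 204 206 218 222 164 127]
196 [ 62  58  62  82 104  68  52 121 107 101  98 199 216 212 201 178 160 155]
197 [ 59  54  58  99 124  
[... 1097 characters left out ...]
0 119 118 119 177 184 182 179 179 171 168 167]
212 [ 59  46  67  69  57  44  86 114 113 128 163 167 163 161 156 143 143 143]
213 [ 58  45  65  66  52  50  79 104 104 140 152 146 138 131 115 105 106 111]
214 [ 48  51  63  68  53  53  75  87  94 125 126 115 104  87  52  41  56  56]
215 [43 55 67 65 50 56 68 81 86 98 83 74 68 69 22  9 15 21]
216 [65 66 66 63 47 56 65 74 74 70 64 66 63 65 27  9 11  7]
217 [63 67 64 63 52 64 66 67 69 66 67 66 67 63 32 23 19 12]
218 [67 66 63 59 45 64 70 68 67 64 64 68 66 63 50 47 43 42]
219 [67 67 63 63 44 69 68 70 67 69 70 68 67 66 66 72 66 64]
220 [62 63 63 58 40 64 69 71 64 67 72 73 69 71 71 69 68 68]
221 [61 65 58 57 34 70 66 66 69 71 67 66 66 69 67 67 66 67]
```

```bash
python3 - <<'E'
from h import *
a=cv2.imread("pics/top0.png").astype(int);T=cam("top");b=T["color"][:,:,::-1].astype(int);D=abs(a-b).max(2)>60
for n,(x0,x1,y0,y1) in dict(jar=(290,325,105,150),driver=(430,460,258,350),modules=(160,225,182,238)).items(): print(n,D[y0:y1,x0:x1].mean())
g=b.mean(2)[203,420:432];print(g.astype(int),read_state()["force"],read_state()["clock"])
if all(D[y0:y1,x0:x1].mean()<.05 for x0,x1,y0,y1 in((290,325,105,150),(430,460,258,350),(160,225,182,238))): print(order.finish_job())
E
```

```text
jar 0.7180952380952381
driver 0.3713768115942029
modules 0.0
[118 245 246 244 246 248 182  76 119 223 233 234] [0.49650132 0.08345321 0.12658534] 22.8
```

```bash
python3 - <<'E'
from h import *
def diff(n,ref,regs):
    a=cv2.imread(ref).astype(int);b=cam(n)["color"][:,:,::-1].astype(int);D=abs(a-b).max(2)>60
    for k,(x0,x1,y0,y1) in regs.items(): print(n,k,round(D[y0:y1,x0:x1].mean(),3),a[y0:y1,x0:x1].mean((0,1)).astype(int),b[y0:y1,x0:x1].mean((0,1)).astype(int))
diff("side","pics/side0.png",dict(jar=(194,225,240,285),driver=(340,408,188,218)))
diff("top","pics/t7.png",dict(jar=(290,325,105,150),driver=(430,460,258,350)))
for f in("t5","t7"):
    a=cv2.imread("pics/top0.png").astype(int);b=cv2.imread(f"pics/{f}.png").astype(int);D=abs(a-b).max(2)>60
    print(f,"jar",D[105:150,290:325].mean(),"driver",D[258:350,430:460].mean())
E
```

```text
side jar 0.0 [96 84 83] [101  89  87]
side driver 0.0 [140 112  93] [147 118  98]
top jar 0.698 [100  82  72] [142 160 169]
top driver 0.324 [126 102  84] [123 121 119]
t5 jar 0.0 driver 0.0
t7 jar 0.0 driver 0.035869565217391305
```

```bash
python3 -c "
from h import *
print(order.finish_job())"
```

```text
the job is handed in; nothing more can be done
None
```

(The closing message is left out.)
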